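Open the water valve over the glass and switch on the pump

TASK

A glass tumbler stands under one spout of the countertop water dispenser and a mug under the other. Open the handwheel valve of the spout over the glass all the way to its stop, letting your hand rise with the wheel, and then flip the pump's toggle switch over to its other side. Leave the other valve as it is, do not shift the glass, the mug or anything else lying by, and let go of everything.

Things in the scene. Friction and masses are not known exactly. Their poses are not given: they have to be found in the camera images.
- dispenser: fixed metal water dispenser; housing 110 x 360 mm, 120 mm high (caps at the back to 137). Origin on the worktop under its middle, x to its back, y to its left, z up; yaw up to 0.2 rad. Two brass handwheel valves stand at its front, each with a spout to the outer side, mouth at x -85, y +232 (left) or -232 mm (right), 106 mm up; between them a console 85 mm wide, to x -95 mm, bears the toggle
- wheel_left_centre (a point): centre of the left handwheel, mid-rim on its vertical axis: a level round dark-steel four-spoke wheel, 62 mm outside diameter, rim 12 mm thick, at dispenser x -85, y +130 mm, on a rising spindle above a brass valve; 165 mm above the worktop shut, 187 mm fully open. Under the rim: spout pipe (top 134 mm up) and housing (120 mm)
- wheel_right_centre (a point): centre of the right handwheel, mid-rim on its vertical axis: a level round dark-steel four-spoke wheel, 62 mm outside diameter, rim 12 mm thick, at dispenser x -85, y -130 mm, on a rising spindle above a brass valve; 165 mm above the worktop shut, 187 mm fully open. Under the rim: spout pipe (top 134 mm up) and housing (120 mm)
- wheel_left (a joint): left wheel angle in rad: 0 is screwed shut, 3.6 is the stop at fully open; anticlockwise seen from above opens it and grows the value, and wheel and spindle rise 6 mm per rad as it turns, so a hand that holds it must rise with it. Friction about 0.1 Nm; it stays where it is left. Starts between 0 and 0.8
- wheel_right (a joint): right wheel angle in rad: 0 is screwed shut, 3.6 is the stop at fully open; anticlockwise seen from above opens it and grows the value, and wheel and spindle rise 6 mm per rad as it turns, so a hand that holds it must rise with it. Friction about 0.1 Nm; it stays where it is left. Starts between 0 and 0.8
- wheel_left_rim (a point): point in the middle of the left wheel's rim, 25 mm from its axis; turns with the wheel
- wheel_right_rim (a point): point in the middle of the right wheel's rim, 25 mm from its axis; turns with the wheel
- toggle_tip (a point): centre of the 18 mm ball at the end of the pump's steel toggle bat, 60 mm from its pivot; the pivot is on the console at dispenser x -65 mm, y 0, 122 mm up, and the bat swings sideways in the dispenser's y-z plane. When off it leans 0.45 rad to the right (-y), tip 176 mm up; on, it leans 0.45 rad to the left (+y)
- toggle (a joint): toggle angle in rad: 0 off (leans right), 0.45 upright, 0.9 on (leans left); a spring snaps it to the nearer side; about 3.5 N sideways at the tip starts it moving. Starts at 0
- tumbler_mid (a point): centre, half-way up, of the loose clear glass tumbler, 81 mm across and 92 mm high, standing under one of the two spouts; its side tells which valve to open
- mug_mid (a point): centre, half-way up, of the loose patterned ceramic mug, 60 mm across, 86 mm with its handle, 62 mm high, under the other spout
- lemon_mid (a point): centre of a loose lemon, 71 x 53 x 51 mm, lying behind the dispenser
- garlic_mid (a point): centre of a loose garlic bulb, 60 x 57 x 58 mm, lying behind the dispenser

How it is judged (in metres and radians):
On the way, in this order (a step that is already met when the one before it is completed fails the run):
1. the valve over the glass is fully open (((y of tumbler_mid in the frame of dispenser above 0 m and value of joint wheel_left above 3.35 rad) or (y of tumbler_mid in the frame of dispenser below 0 m and value of joint wheel_right above 3.35 rad))), for 0.2 s.
2. then the pump toggle is flipped on (value of joint toggle above 0.75 rad), for 0.2 s.
At the end, for the whole second after the job is handed in: The valve of the spout over the tumbler is open to 3.35 rad or more (of 3.6), the toggle leans to its on side (0.75 rad or more), the other wheel's rim is within 15 mm of where it was, and tumbler, mug, lemon and garlic are within 30 mm of where they stood (((y of tumbler_mid in the frame of dispenser above 0 m and value of joint wheel_left above 3.35 rad) or (y of tumbler_mid in the frame of dispenser below 0 m and value of joint wheel_right above 3.35 rad)) and value of joint toggle above 0.75 rad and ((y of tumbler_mid in the frame of dispenser above 0 m and distance of wheel_right_rim from where it was at the start of the episode below 0.015 m) or (y of tumbler_mid in the frame of dispenser below 0 m and distance of wheel_left_rim from where it was at the start of the episode below 0.015 m)) and distance of each of tumbler_mid, mug_mid, lemon_mid, garlic_mid from where it was at the start of the episode below 0.03 m); the robot touches nothing.
It fails at once if the other valve is turned (its rim point moves more than 15 mm) (not ((y of tumbler_mid in the frame of dispenser above 0 m and distance of wheel_right_rim from where it was at the start of the episode below 0.015 m) or (y of tumbler_mid in the frame of dispenser below 0 m and distance of wheel_left_rim from where it was at the start of the episode below 0.015 m))).
It fails at once if the glass, mug, lemon or garlic is shifted more than 30 mm or tipped over (distance of any of tumbler_mid, mug_mid, lemon_mid, garlic_mid from where it was at the start of the episode above 0.03 m or angle between any of tumbler_mid, mug_mid's own z axis and vertical above 0.5 rad).
It also fails if it takes over 61 s, if anything falls off the work surface, if the arm or the gripper's body presses on something with over 40 N, if the wrist force passes 120 N, or if a joint passes its speed limit or range.

ROBOT

A 6-joint arm with a two-finger parallel gripper is mounted at the origin on a cart in front of the work surface, level with it; the furniture and walls round the work are solid. World frame = base frame: x ahead of the robot, y to its left, z up, the work surface at z = 0. Lengths are in mm, angles in rad, forces in N, time in s.
With the tool pointing down it reaches from about 350 to 975 mm from the base axis. Payload 7.1 kg.
Tool frame: the origin (TCP) lies midway between the tips of the shut fingers; the grasp point (between the pads) lies 19 mm behind it; z points along the fingers, y is the line along which they close (so a half turn about z gives the same grasp; the last joint's range is limited). The gripper opens to 88 mm and grips with 3 to 60 N. Pads are 20 mm wide; open, the fingers measure 115 mm over their backs; the gripper's body (75 mm by 178 mm) begins 61 mm behind the grasp point.
Start: joints at [-1.29, 0.423, 1.63, -0, 1.089, -0.019], TCP at [184.599, -597.1, 222.675] pointing down, gripper open.
Joint ranges: [-3, 3], [-0.9, 2.11], [0.09, 2.58], [-1.31, 4.45], [0.11, 2.69], [-2.54, 2.54]. Speed limits (rad/s): [2.39, 2.39, 3.01, 3.14, 3.14, 3.14].

INTERFACE

Orientations are given as a rotation vector (axis times angle).
In Python, from workcell import ctrl gives the robot as it stands.
- The arm moves only by the shell command python3 -m inch 'ROWS' [OPENING]. ROWS is JSON, a list of rows, each an object with "xyz": the shift along the tool's x, y, z in mm, a list of three; "rot": the turn, a rotation vector about the tool's x, y, z in rad, a list of three. In form: [{"xyz": [dx, dy, dz], "rot": [ax, ay, az]}, ...]. A call has 1 to 12 rows; each row is the pose to reach, as a shift and turn from the pose commanded when the call began, along the tool's axes at that moment; what a row does not reach only later rows make up. A row lasts 1/12 s, in which the tool goes at most 41.7 mm and 7.16 degrees, less where a joint would pass 70% of its speed; a pose out of reach is approached as far as the arm can. A call with a gripper value outside its range is refused whole. OPENING is the closure in counts, from 0 (fully open) to 255 (shut), set as the call begins (- or left out, the last holds). The fingers move at their own pace and stop on an object; the grip force is fixed at half the most. Time passes only in rows, so rows that repeat a pose let the fingers close. It gives the time, the measured TCP pose, the force, the opening and the grip force at its end, in the units of the state.
- ctrl.get_obs(): the state, without advancing time (a new reading comes with each control period).
- ctrl.get_image(name): name is "scene" or "top" or "wrist"; returns the picture (384x512x3 uint8, red, green, blue); there is no depth.
- ctrl.camera_model(name): a dict with "fx", "fy", "cx", "cy" (pixels), "k1" (the pictures are not rectified: a ray, as slopes to the right and down, at radius r is drawn at 1 + k1 r^2 times it, then the intrinsics apply), "position" and "attitude" of the camera in the world. Camera axes: x right, y up, looking along -z (the intrinsics and any distortion apply to the point x, -y, -z); pixel columns grow to the right and rows downward; lengths in mm; the calibration is good to about 2 mm. A picture is of the moment at which its call begins: read the wrist's pose just before it. camera_model takes no time and is no camera call; for the wrist camera it gives the pose at the moment of the call.
- ctrl.close_job(): hands the job in; it is judged then, once.
The state is a dict: "t": time; "qpos": joint angles; "qvel": joint speeds; "joint_torque": joint torques, N m; "ee_pos": TCP position; "orientation": TCP orientation; "ft_force": force on the tool from outside, world axes, zero at the start; "moment": the same for the moment, N m; "width": finger opening in mm; "grasp_force": force on a finger pad.
Only numpy, scipy, OpenCV 4.12 (cv2) and the standard library are available. Lean on these libraries where they do the work, as an engineer would, in place of code of your own. Each camera call takes 0.05 s, during which the arm holds its last target. There are 200 camera calls.

## Working session

There is one attempt and no reset: what is moved stays moved. The work goes in short steps, Python scripts to look and compute and a shell command to move; the robot and the scene stay as the last step left them, time stands still between calls to the robot, and variables do not carry over. Pictures are saved under pics/ and viewed, at most 10 in all, crops included, and the job is handed in when it is done.

```bash
mkdir -p pics; ls; python3 - <<'E'
from workcell import ctrl
import cv2
for n in ["scene","top"]:
    im=ctrl.get_image(n); cv2.imwrite(f"pics/{n}0.png",cv2.resize(im[:,:,::-1],(768,576),interpolation=cv2.INTER_CUBIC)); print(n,ctrl.camera_model(n))
o=ctrl.get_obs(); print(o['t'],o['ee_pos'],o['orientation'])
E
```

```text
pics
scene {'fx': 481.03120624495836, 'fy': 481.03120624495836, 'cx': 253.9711039700369, 'cy': 197.48599155904722, 'k1': -0.1733620575576683, 'position': array([-345.31746358, -723.85160694,  978.67514463]), 'attitude': array([ 0.87755795, -0.42878343, -0.85657233])}
top {'fx': 363.7852624063536, 'fy': 363.7852624063536, 'cx': 266.0322807082888, 'cy': 197.4476225997955, 'k1': 0.01285911591761117, 'position': array([ 362.09408878,   25.81595487, 1105.68789618]), 'attitude': array([ 0.18197257, -0.1883507 , -1.62850496])}
0.1 [ 184.46918861 -596.61503135  221.98215171] [-3.10497897e+00 -4.68928656e-01  2.71214322e-04]
```

View pics/scene0.png

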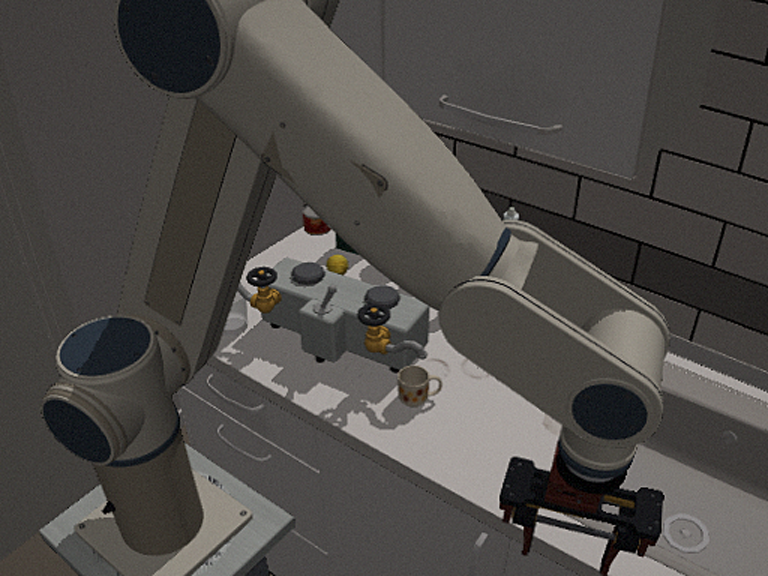

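View pics/top0.png

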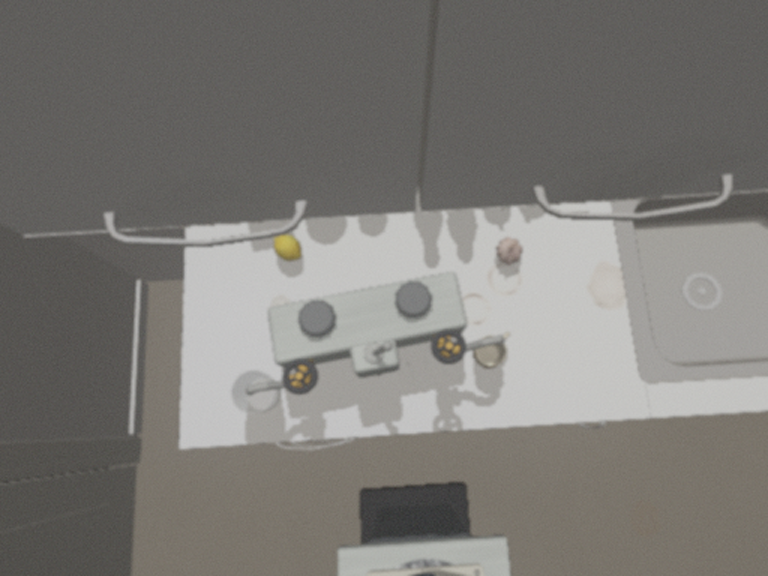

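The tumbler is under the left spout (top view, about (262,392)) and the mug is under the right one (489,352). The left wheel is at about (300,377), the right wheel at (449,346) and the toggle at (376,352). I'll enlarge these before reading positions.

```bash
cat > h.py <<'E'
import numpy as np, cv2
from scipy.spatial.transform import Rotation as R
def proj(m,P):
    c=R.from_rotvec(m['attitude']).inv().apply(np.atleast_2d(P)-m['position'])
    s=np.c_[c[:,0],-c[:,1]]/-c[:,2:]
    s=s*(1+m['k1']*(s**2).sum(1))[:,None]
    return s*[m['fx'],m['fy']]+[m['cx'],m['cy']]
def disp(p,L): # p=(x,y,yaw)
    c,s=np.cos(p[2]),np.sin(p[2]); L=np.atleast_2d(L)
    return np.c_[p[0]+c*L[:,0]-s*L[:,1],p[1]+s*L[:,0]+c*L[:,1],L[:,2]]
E
python3 - <<'E'
import cv2
a=cv2.imread('pics/top0.png'); a=cv2.resize(a,(512,384),interpolation=cv2.INTER_AREA)
b=cv2.imread('pics/scene0.png'); b=cv2.resize(b,(512,384),interpolation=cv2.INTER_AREA)
import numpy as np
A=cv2.resize(a[205:280,150:350],(800,300),interpolation=cv2.INTER_CUBIC)
B=cv2.resize(b[165:240,150:350],(800,300),interpolation=cv2.INTER_CUBIC)
cv2.imwrite('pics/crop.png',np.vstack([A,B]))
E
```

```text
(no output)
```

View pics/crop.png

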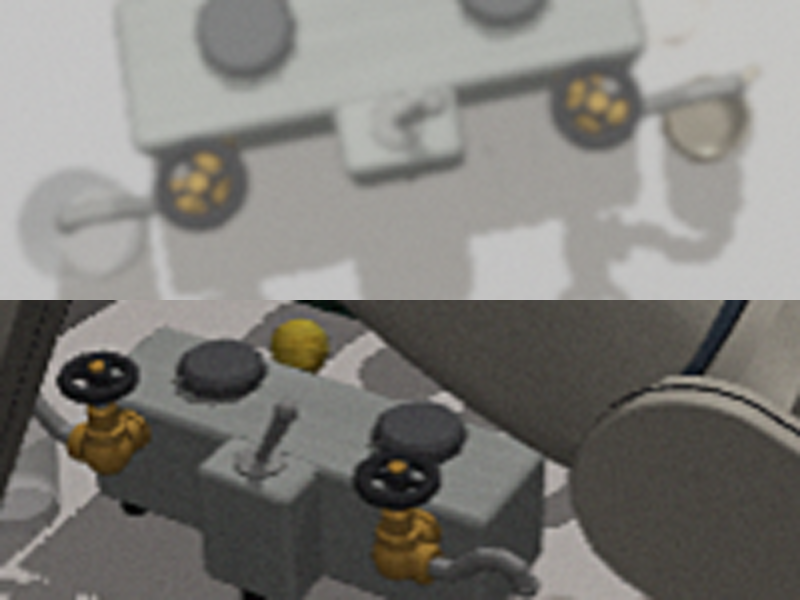

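The left wheel is at (200,184) in the top crop and (98,77) in the scene crop. The right wheel is at (597,104) and (398,180), and the toggle tip at (438,100) and (287,110). Next I'll fit the dispenser pose.

```bash
python3 - <<'E'
from h import *; from workcell import ctrl
from scipy.optimize import least_squares
mt,ms=ctrl.camera_model('top'),ctrl.camera_model('scene')
f=lambda a,o:np.array(a)/4-0.375+o
T=f([(200,184),(597,104),(438,100)],[150,205]); S=f([(98,77),(398,180),(287,110)],[150,165])
def pts(p): return disp(p,[[-85,130,p[3]],[-85,-130,p[4]],[-65,-26,176]])
r=lambda p:np.r_[(proj(mt,pts(p))-T).ravel(),(proj(ms,pts(p))-S).ravel()]
s=least_squares(r,[500,0,0,167,167]); p=s.x; print(p.round(3)); print(s.fun.round(1)); print(pts(p).round(1))
print('spout mouths',disp(p,[[-85,232,106],[-85,-232,106]]).round(0))
a=p[2]; w=pts(p)[0]; q1=np.arctan2(w[1],w[0]); print('q1 at wheel',q1)
E
```

```text
[5.59497e+02 7.45330e+01 1.36000e-01 1.68201e+02 1.65094e+02]
[ 0.6 -0.4  0.3 -0.5 -0.7  0.4 -0.1 -0.1 -0.2  0.1 -0.3  0.5]
[[457.6 191.8 168.2]
 [492.9 -65.8 165.1]
 [498.6  39.9 176. ]]
spout mouths [[ 444.  293.  106.]
 [ 507. -167.  106.]]
q1 at wheel 0.39685176864029403
```

```bash
python3 -m inch '[{"xyz":[0,0,-35],"rot":[0,0,0]},{"xyz":[20,-15,-68],"rot":[0,0,0]},{"xyz":[50,-36,-68],"rot":[0,0,0]},{"xyz":[80,-58,-68],"rot":[0,0,0]},{"xyz":[112,-82,-68],"rot":[0,0,0]},{"xyz":[144,-105,-68],"rot":[0,0,0]},{"xyz":[176,-128,-68],"rot":[0,0,0]},{"xyz":[208,-152,-68],"rot":[0,0,0]},{"xyz":[240,-175,-68],"rot":[0,0,0]},{"xyz":[272,-198,-68],"rot":[0,0,0]},{"xyz":[304,-222,-68],"rot":[0,0,0]},{"xyz":[336,-245,-68],"rot":[0,0,0]}]' 0 && python3 -m inch '[{"xyz":[32,-24,0],"rot":[0,0,0]},{"xyz":[64,-48,0],"rot":[0,0,0.03]},{"xyz":[72,-80,0],"rot":[0,0,0.06]},{"xyz":[80,-112,0],"rot":[0,0,0.1]},{"xyz":[88,-145,0],"rot":[0,0,0.13]},{"xyz":[96,-178,0],"rot":[0,0,0.13]},{"xyz":[104,-211,0],"rot":[0,0,0.13]},{"xyz":[112,-244,0],"rot":[0,0,0.13]},{"xyz":[120,-277,0],"rot":[0,0,0.13]},{"xyz":[128,-310,0],"rot":[0,0,0.13]},{"xyz":[136,-335,0],"rot":[0,0,0.13]},{"xyz":[140,-345,0],"rot":[0,0,0.13]}]'; python3 -c "
from workcell import ctrl; o=ctrl.get_obs(); print(o['qpos'].round(2))"
```

```text
t: 1.1
ee_pos: [433.8, -261.9, 290.5]
orientation: [-3.106, -0.469, 0.0]
ft_force: [1.4, -0.5, -0.1]
width: 87.6
grasp_force: 0.0
t: 2.1
ee_pos: [464.6, 109.9, 290.5]
orientation: [-3.129, -0.27, 0.001]
ft_force: [-0.2, -0.0, -0.2]
width: 87.9
grasp_force: 0.0
[0.21 0.12 1.88 0.   1.14 1.61]
```

```bash
python3 -m inch '[{"xyz":[2,-25,5],"rot":[0,0,0]},{"xyz":[5,-55,12],"rot":[0,0,0]},{"xyz":[6,-75,18],"rot":[0,0,0]},{"xyz":[7,-82,20],"rot":[0,0,0]},{"xyz":[7,-82,20],"rot":[0,0,0]},{"xyz":[7,-82,20],"rot":[0,0,0]}]'; python3 - <<'E'
from h import *; from workcell import ctrl
m=ctrl.camera_model('wrist'); im=ctrl.get_image('wrist')
cv2.imwrite('pics/w1.png',cv2.resize(im[:,:,::-1],(768,576),interpolation=cv2.INTER_CUBIC))
o=ctrl.get_obs(); print(o['qpos'].round(2),m)
print((proj(m,[[457.6,191.8,168],[498.6,39.9,176]])*1.5).round(1))
E
```

```text
t: 2.6
ee_pos: [458.2, 188.5, 270.5]
orientation: [3.13, 0.267, -0.001]
ft_force: [0.5, -0.3, 0.4]
width: 88.0
grasp_force: 0.0
[ 0.37  0.17  1.86 -0.    1.11  1.77] {'fx': 331.01266086603596, 'fy': 331.01266086603596, 'cx': 257.9374199938294, 'cy': 183.78208343223181, 'k1': -0.04656309709896685, 'position': array([537.95976476, 201.79192734, 432.98751703]), 'attitude': array([-0.24628874,  0.20809146, -1.38810792])}
[[380.2 275.3]
 [668.9 254.2]]
```

View pics/w1.png

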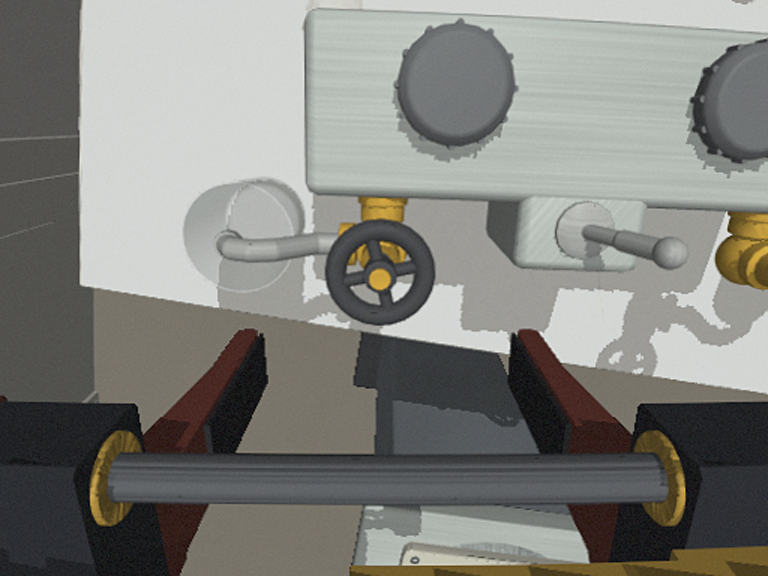

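The wheel centre is at about (380,273) and the toggle ball at (670,252), both within 2 px of my prediction. Descending now.

```bash
python3 -m inch '[{"xyz":[1,-3,20],"rot":[0,0,0]},{"xyz":[1,-3,45],"rot":[0,0,0]},{"xyz":[1,-3,70],"rot":[0,0,0]},{"xyz":[1,-3,90],"rot":[0,0,0]},{"xyz":[1,-3,105],"rot":[0,0,0]},{"xyz":[1,-3,114],"rot":[0,0,0]},{"xyz":[1,-3,118],"rot":[0,0,0]},{"xyz":[1,-3,118],"rot":[0,0,0]},{"xyz":[1,-3,118],"rot":[0,0,0]}]'
```

```text
t: 3.4
ee_pos: [459.3, 192.1, 153.4]
orientation: [-3.13, -0.265, -0.002]
ft_force: [-0.0, 0.2, -0.3]
width: 87.7
grasp_force: 0.0
```

```bash
python3 -m inch '[{"xyz":[0,0,1],"rot":[0,0,0]},{"xyz":[0,0,1],"rot":[0,0,0]},{"xyz":[0,0,1],"rot":[0,0,0]},{"xyz":[0,0,1],"rot":[0,0,0]},{"xyz":[0,0,1],"rot":[0,0,0]},{"xyz":[0,0,1],"rot":[0,0,0]},{"xyz":[0,0,1],"rot":[0,0,0]},{"xyz":[0,0,1],"rot":[0,0,0]},{"xyz":[0,0,1],"rot":[0,0,0]},{"xyz":[0,0,1],"rot":[0,0,0]},{"xyz":[0,0,1],"rot":[0,0,0]},{"xyz":[0,0,1],"rot":[0,0,0]}]' 255; python3 -c "
from workcell import ctrl; o=ctrl.get_obs(); print(o['qpos'].round(2),o['moment'].round(2))"
```

```text
t: 4.4
ee_pos: [458.8, 192.8, 152.0]
orientation: [-3.129, -0.266, -0.001]
ft_force: [-2.5, 4.8, 4.2]
width: 60.5
grasp_force: 30.0
[0.37 0.34 1.96 0.   0.84 1.77] [0.86 0.36 0.  ]
```

```bash
python3 -m inch '[{"xyz":[0,0,-0.6],"rot":[0,0,-0.1]},{"xyz":[0,0,-1.2],"rot":[0,0,-0.2]},{"xyz":[0,0,-1.8],"rot":[0,0,-0.3]},{"xyz":[0,0,-2.4],"rot":[0,0,-0.4]},{"xyz":[0,0,-3],"rot":[0,0,-0.5]},{"xyz":[0,0,-3.6],"rot":[0,0,-0.6]},{"xyz":[0,0,-4.2],"rot":[0,0,-0.7]},{"xyz":[0,0,-4.8],"rot":[0,0,-0.8]},{"xyz":[0,0,-5.4],"rot":[0,0,-0.9]},{"xyz":[0,0,-6],"rot":[0,0,-1]},{"xyz":[0,0,-6.6],"rot":[0,0,-1.1]},{"xyz":[0,0,-7.2],"rot":[0,0,-1.2]}]'; python3 -c "
from workcell import ctrl; o=ctrl.get_obs(); print(o['qpos'].round(2),o['moment'].round(2))"
```

```text
t: 5.4
ee_pos: [458.3, 193.3, 159.2]
orientation: [-2.428, -1.991, -0.001]
ft_force: [-4.1, 6.8, 4.5]
width: 60.5
grasp_force: 30.0
[0.37 0.33 1.96 0.   0.86 0.57] [ 1.35  0.57 -0.22]
```

```bash
python3 -m inch '[{"xyz":[0,0,-0.6],"rot":[0,0,-0.1]},{"xyz":[0,0,-1.2],"rot":[0,0,-0.2]},{"xyz":[0,0,-1.8],"rot":[0,0,-0.3]},{"xyz":[0,0,-2.4],"rot":[0,0,-0.4]},{"xyz":[0,0,-3],"rot":[0,0,-0.5]},{"xyz":[0,0,-3.6],"rot":[0,0,-0.6]},{"xyz":[0,0,-4.2],"rot":[0,0,-0.7]},{"xyz":[0,0,-4.8],"rot":[0,0,-0.8]},{"xyz":[0,0,-5.4],"rot":[0,0,-0.9]},{"xyz":[0,0,-6],"rot":[0,0,-1]},{"xyz":[0,0,-6.6],"rot":[0,0,-1.1]},{"xyz":[0,0,-7.2],"rot":[0,0,-1.2]}]'; python3 -c "
from workcell import ctrl; o=ctrl.get_obs(); print(o['qpos'].round(2),o['moment'].round(2))"
```

```text
t: 6.4
ee_pos: [457.7, 193.0, 166.3]
orientation: [-0.879, -3.014, -0.001]
ft_force: [-6.2, 6.8, 7.2]
width: 60.7
grasp_force: 30.0
[ 0.37  0.32  1.95  0.    0.87 -0.63] [ 1.17  0.88 -0.18]
```

```bash
python3 -m inch '[{"xyz":[0,0,-0.6],"rot":[0,0,-0.08]},{"xyz":[0,0,-1],"rot":[0,0,-0.16]},{"xyz":[0,0,-1.5],"rot":[0,0,-0.24]},{"xyz":[0,0,-2],"rot":[0,0,-0.32]},{"xyz":[0,0,-2.4],"rot":[0,0,-0.4]},{"xyz":[0,0,-3],"rot":[0,0,-0.5]}]'; python3 -c "
from workcell import ctrl; o=ctrl.get_obs(); print(o['qpos'].round(2),o['moment'].round(2))"; python3 -m inch '[{"xyz":[0,0,-0.6],"rot":[0,0,-0.08]},{"xyz":[0,0,-1],"rot":[0,0,-0.16]},{"xyz":[0,0,-1.3],"rot":[0,0,-0.22]}]'; python3 -c "
from workcell import ctrl; o=ctrl.get_obs(); print(o['qpos'].round(2),o['moment'].round(2))"
```

```text
t: 6.9
ee_pos: [457.6, 192.8, 169.3]
orientation: [-0.108, -3.138, -0.001]
ft_force: [-5.6, 5.7, 8.2]
width: 60.4
grasp_force: 30.0
[ 0.37  0.31  1.95  0.    0.88 -1.13] [ 0.95  0.87 -0.17]
t: 7.15
ee_pos: [457.6, 192.7, 170.6]
orientation: [0.238, -3.131, -0.001]
ft_force: [-6.3, 5.0, 7.0]
width: 60.7
grasp_force: 30.0
[ 0.37  0.31  1.95  0.    0.88 -1.35] [ 0.84  0.86 -0.14]
```

```bash
python3 -m inch '[{"xyz":[0,0,-0.4],"rot":[0,0,-0.06]},{"xyz":[0,0,-0.7],"rot":[0,0,-0.12]},{"xyz":[0,0,-1],"rot":[0,0,-0.17]}]'; python3 -c "
from workcell import ctrl; o=ctrl.get_obs(); print(o['qpos'].round(2),o['moment'].round(2))"; python3 -m inch '[{"xyz":[0,0,-0.3],"rot":[0,0,-0.05]},{"xyz":[0,0,-0.6],"rot":[0,0,-0.1]},{"xyz":[0,0,-0.6],"rot":[0,0,-0.1]}]'; python3 -c "
from workcell import ctrl; o=ctrl.get_obs(); print(o['qpos'].round(2),o['moment'].round(2))"
```

```text
t: 7.4
ee_pos: [457.6, 192.6, 171.6]
orientation: [0.501, -3.099, -0.001]
ft_force: [-5.9, 4.6, 7.2]
width: 60.5
grasp_force: 30.0
[ 0.37  0.31  1.95  0.    0.89 -1.52] [ 0.73  0.84 -0.15]
t: 7.65
ee_pos: [457.6, 192.5, 172.1]
orientation: [0.652, -3.071, -0.002]
ft_force: [-5.2, 4.3, 6.0]
width: 60.6
grasp_force: 30.0
[ 0.37  0.31  1.95  0.    0.89 -1.62] [ 0.75  0.77 -0.82]
```

The moment jumped to -0.82 Nm, so the wheel is at its stop. I'll release, lift and look.

```bash
python3 -m inch '[{"xyz":[0,0,0],"rot":[0,0,0]},{"xyz":[0,0,0],"rot":[0,0,0]},{"xyz":[0,0,0],"rot":[0,0,0]},{"xyz":[0,0,0],"rot":[0,0,0]},{"xyz":[0,0,0],"rot":[0,0,0]},{"xyz":[0,0,0],"rot":[0,0,0]},{"xyz":[0,0,0],"rot":[0,0,0]},{"xyz":[0,0,0],"rot":[0,0,0]}]' 0; python3 -m inch '[{"xyz":[0,0,-10],"rot":[0,0,0]},{"xyz":[0,0,-30],"rot":[0,0,0]},{"xyz":[0,0,-55],"rot":[0,0,0]},{"xyz":[0,0,-75],"rot":[0,0,0]},{"xyz":[0,0,-85],"rot":[0,0,0]},{"xyz":[0,0,-85],"rot":[0,0,0]},{"xyz":[0,0,-85],"rot":[0,0,0]}]'
python3 - <<'E'
from h import *; from workcell import ctrl
m=ctrl.camera_model('top'); im=ctrl.get_image('top')
m2=ctrl.camera_model('scene'); im2=ctrl.get_image('scene')
A=cv2.resize(im[190:280,140:370,::-1],(690,270),interpolation=cv2.INTER_CUBIC)
B=cv2.resize(im2[160:270,140:370,::-1],(690,330),interpolation=cv2.INTER_CUBIC)
cv2.imwrite('pics/c2.png',np.vstack([A,B]))
E
```

```text
t: 8.32
ee_pos: [458.7, 192.2, 171.9]
orientation: [0.652, -3.073, 0.0]
ft_force: [-0.3, -0.1, -0.1]
width: 87.9
grasp_force: 0.0
t: 8.9
ee_pos: [458.7, 192.3, 257.2]
orientation: [-0.652, 3.072, 0.0]
ft_force: [-0.4, -0.9, -0.2]
width: 87.7
grasp_force: 0.0
```

View pics/c2.png

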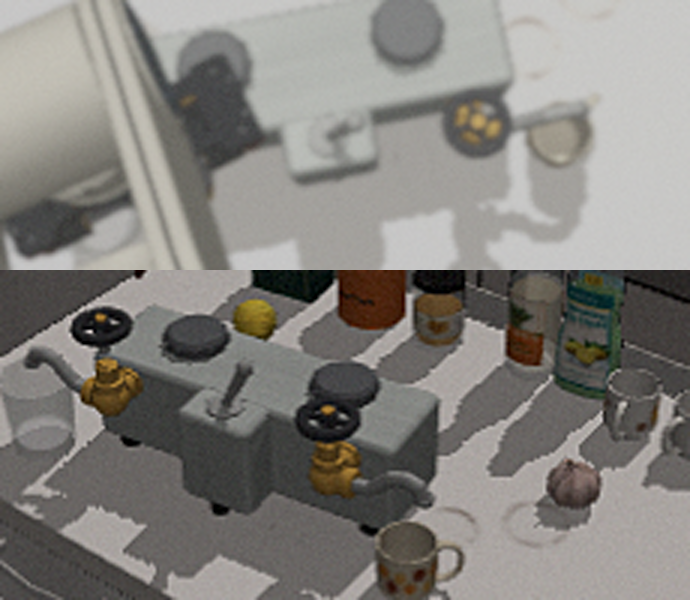

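The left wheel now sits visibly higher, at about (101,326). The tumbler, mug, lemon and garlic haven't moved. Next I'll close the gripper and go above the right side of the toggle.

```bash
python3 - <<'E'
from h import *; from workcell import ctrl
m=ctrl.camera_model('scene')
for z in (183,185,187): print(z,(proj(m,[[458,191.8,z]])-[140,160])*3+[1,271])
E
python3 -m inch '[{"xyz":[3,-15,0],"rot":[0,0,0]},{"xyz":[8,-45,0],"rot":[0,0,0.07]},{"xyz":[14,-77,0],"rot":[0,0,0.14]},{"xyz":[20,-109,0],"rot":[0,0,0.21]},{"xyz":[26,-141,0],"rot":[0,0,0.28]},{"xyz":[32,-170,0],"rot":[0,0,0.28]},{"xyz":[35,-187,0],"rot":[0,0,0.28]},{"xyz":[36,-193,0],"rot":[0,0,0.28]},{"xyz":[36,-193,0],"rot":[0,0,0.28]},{"xyz":[36,-193,0],"rot":[0,0,0.28]},{"xyz":[36,-193,0],"rot":[0,0,0.28]}]' 255
python3 - <<'E'
from h import *; from workcell import ctrl
im=ctrl.get_image('wrist')
cv2.imwrite('pics/w2.png',cv2.resize(im[:,:,::-1],(768,576),interpolation=cv2.INTER_CUBIC))
o=ctrl.get_obs(); d=R.from_rotvec([0,0,.136]).inv().apply(o['ee_pos']-[560.5,74.5,0]); print('in dispenser',d.round(1),o['qpos'].round(2))
print(R.from_rotvec(o['orientation']).as_matrix().round(3))
E
```

```text
183 [[101.71860464 329.94498009]]
185 [[101.51107625 328.27919689]]
187 [[101.30333376 326.61079156]]
t: 9.92
ee_pos: [503.6, 2.3, 256.5]
orientation: [0.218, -3.133, -0.001]
ft_force: [-0.2, 1.0, 0.3]
width: 17.9
grasp_force: 0.0
in dispenser [-66.1 -63.8 256.6] [-0.02  0.2   1.86  0.    1.08 -1.73]
[[-0.99  -0.139 -0.001]
 [-0.139  0.99   0.   ]
 [ 0.001  0.    -1.   ]]
```

View pics/w2.png

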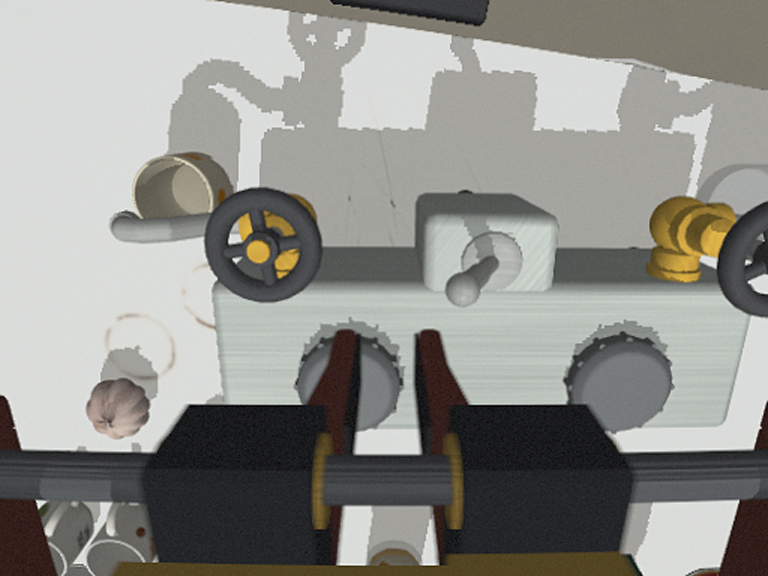

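The height matches a fully open wheel, at about 187 mm. The toggle ball is at (463,290) with the fingers on its dispenser-right side, and the fingers are still closing. I'll descend and push left.

```bash
python3 -m inch '[{"xyz":[0,0,5],"rot":[0,0,0]},{"xyz":[0,-1,10],"rot":[0,0,0]},{"xyz":[0,-1,15],"rot":[0,0,0]},{"xyz":[0,-1,30],"rot":[0,0,0]},{"xyz":[0,-1,50],"rot":[0,0,0]},{"xyz":[0,-1,70],"rot":[0,0,0]},{"xyz":[0,-1,84],"rot":[0,0,0]},{"xyz":[0,-1,92],"rot":[0,0,0]},{"xyz":[0,-1,94],"rot":[0,0,0]},{"xyz":[0,-1,94],"rot":[0,0,0]},{"xyz":[0,-1,94],"rot":[0,0,0]}]' && python3 -m inch '[{"xyz":[0,6,0],"rot":[0,0,0]},{"xyz":[0,12,0],"rot":[0,0,0]},{"xyz":[0,18,0],"rot":[0,0,0]},{"xyz":[0,24,0],"rot":[0,0,0]},{"xyz":[0,30,0],"rot":[0,0,0]},{"xyz":[0,36,0],"rot":[0,0,0]},{"xyz":[0,42,0],"rot":[0,0,0]},{"xyz":[0,48,0],"rot":[0,0,0]},{"xyz":[0,54,0],"rot":[0,0,0]},{"xyz":[0,60,0],"rot":[0,0,0]},{"xyz":[0,64,0],"rot":[0,0,0]},{"xyz":[0,64,0],"rot":[0,0,0]}]'
```

```text
t: 10.88
ee_pos: [504.7, 0.4, 163.5]
orientation: [-0.217, 3.133, -0.0]
ft_force: [-0.9, -0.0, 0.4]
width: 0.7
grasp_force: 0.0
t: 11.88
ee_pos: [495.1, 64.6, 162.8]
orientation: [0.218, -3.134, -0.0]
ft_force: [0.1, -1.4, 0.6]
width: 0.9
grasp_force: 0.0
```

Backing off to the right, then lifting and looking.

```bash
python3 -m inch '[{"xyz":[0,-8,0],"rot":[0,0,0]},{"xyz":[0,-18,0],"rot":[0,0,0]},{"xyz":[0,-25,0],"rot":[0,0,0]},{"xyz":[0,-30,-15],"rot":[0,0,0]},{"xyz":[0,-30,-40],"rot":[0,0,0]},{"xyz":[0,-30,-70],"rot":[0,0,0]},{"xyz":[0,-30,-95],"rot":[0,0,0]},{"xyz":[0,-30,-110],"rot":[0,0,0]},{"xyz":[0,-30,-110],"rot":[0,0,0]},{"xyz":[0,-30,-110],"rot":[0,0,0]}]'
python3 - <<'E'
from h import *; from workcell import ctrl
A=cv2.resize(ctrl.get_image('wrist')[:,:,::-1],(400,300)); 
B=cv2.resize(ctrl.get_image('scene')[160:270,140:370,::-1],(627,300),interpolation=cv2.INTER_CUBIC)[:,:400]
cv2.imwrite('pics/c3.png',np.hstack([A,B]))
E
```

```text
t: 12.72
ee_pos: [499.9, 33.1, 273.3]
orientation: [-0.215, 3.133, -0.0]
ft_force: [0.2, -0.8, -0.5]
width: 0.6
grasp_force: 0.0
```

View pics/c3.png

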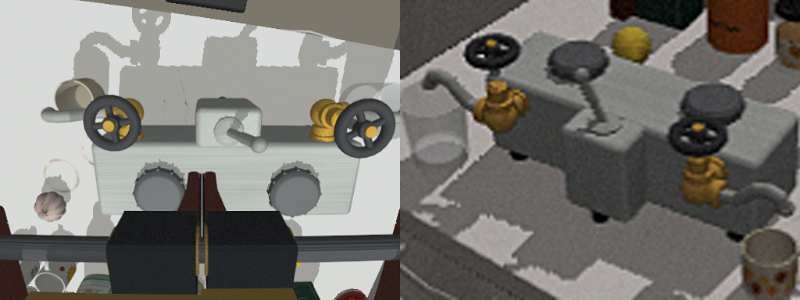

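The toggle now leans left: its ball is at (257,145) in the wrist view and (580,75) in the scene. The left wheel is still raised, the right one hasn't turned, and the loose items are in place. Handing in.

```bash
python3 -c "
from workcell import ctrl; print(ctrl.close_job())"
```

```text
the job is handed in; nothing more can be done
None
```

I opened the left valve (over the glass) to its stop, then flipped the pump toggle on. The last pictures showed the right valve and the loose items unmoved and the hand clear. I handed the job in at about 13 s; it returned no verdict.

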